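Move the hanging coin case to the other swing arm and fold the emptied arm

ROBOT

A 6-joint arm with a two-finger parallel gripper is mounted at the origin on the work surface. World frame = base frame: x ahead of the robot, y to its left, z up, the work surface at z = 0. Lengths are in m, angles in degrees, forces in N, time in s.
With the tool pointing down it reaches from about 0.4 to 0.825 m from the base axis. Payload 7 kg.
Tool frame: the origin (TCP) lies midway between the tips of the shut fingers; the grasp point (between the pads) lies 19 mm behind it (r.grip_point_offset is the distance from the TCP to the grasp point, in m); z points along the fingers, y is the line along which they close (so a half turn about z gives the same grasp; the last joint's range is limited). The gripper opens to 85 mm and grips with 20 to 120 N. Pads are 22 mm wide; open, the fingers measure 114 mm over their backs; the gripper's body (76 mm by 85 mm) begins 54 mm behind the grasp point. The pads swing forward as they close: fully open they stand 13 mm farther back than shut.
Start: joints at [93.169, 20.546, 0.682, 0, -70.136, -16.507], TCP at [0.156, 0.657, 0.231] pointing down, gripper open.
Joint ranges: [-176.03, 176.03], [-82.01, 121.73], [-58.28, 71.71], [-173.87, 95.51], [-174.79, -0.11], [-173.66, 173.66]. Speed limits (degrees/s): [136.94, 136.94, 172.46, 180, 180, 180].

INTERFACE

Orientations are given as [roll, pitch, yaw] about the fixed x, y, z axes, in that order (R = Rz(yaw) Ry(pitch) Rx(roll)).
In Python, from plant import r, capture, finish_job gives the robot as it stands. The module is installed in compiled form; this text tells all that it offers.
- The arm moves only by the tool jog_arm, never from a script. Its argument "rows" is one flat list of numbers, 7 for each row, row after row: the shift along the tool's x, y, z in cm, then the turn, a rotation vector about the tool's x, y, z in degrees, then the closure, from 0 (fully open) to 1 (shut). In form: [tx, ty, tz, wx, wy, wz, gripper, tx, ty, tz, wx, wy, wz, gripper, ...]. A call has 1 to 20 rows; each row is the pose to reach, as a shift and turn from the pose commanded when the call began, along the tool's axes at that moment; what a row does not reach only later rows make up. A row lasts 1/12 s, in which the tool goes at most 41.7 mm and 7.16 degrees, less where a joint would pass 70% of its speed; a pose out of reach is approached as far as the arm can. A call with a gripper value outside its range is refused whole. The fingers move at their own pace and stop on an object; "squeeze" is the grip in N (left out, the last holds). Time passes only in rows, so rows that repeat a pose let the fingers close. It gives the time, the measured TCP pose, the force, the opening and the grip force at its end, in the units of the state.
- r.state(): the state, without advancing time (a new reading comes with each control period).
- capture(name): name is "side" or "top"; returns a dict with "color" (480x640x3 uint8, red, green, blue), "depth" (480x640 float32, m along the optical axis (not along the pixel's ray), 0 where there is no reading), "vfov" (degrees; the focal length in pixels is half the picture's height over the tangent of half this angle, whatever the lens; pixels are square), "cx", "cy" (the principal point, pixels), "R" (3x3) and "t" (3): a world point X has camera coordinates R X + t. Camera axes: x right, y down, z forward; pixel columns grow to the right and rows downward; lengths in m; the calibration is good to about 2 mm. A picture is of the moment at which its call begins.
- finish_job(): hands the job in; it is judged then, once.
The state is a dict: "t": time; "joints": joint angles; "qd": joint speeds; "effort": joint torques, N m; "eef_pos": TCP position; "eef_rot": TCP orientation; "force": force on the tool from outside, world axes, zero at the start; "ft_torque": the same for the moment, N m; "gripper_width": finger opening in m; "grip_force": force on a finger pad.
Only numpy, scipy, OpenCV 4.12 (cv2) and the standard library are available. Lean on these libraries where they do the work, as an engineer would, in place of code of your own. Each camera call takes 0.05 s, during which the arm holds its last target. There are 200 camera calls.

TASK

Swing the folded steel arm fully out, then move the coin case with its strap handle from the other arm onto it, so that the case hangs freely and quietly. Then fold the emptied arm flat again and press it home against its stop with the fingers, a steady push of about 12 N for half a second. Go gently: never put more than 22 N on either arm, do not drop the case, and leave everything else where it is.

Things in the scene. Friction and masses are not known exactly. Their poses are not given: they have to be found in the camera images.
- board_a: Dark wooden board 70 mm wide, 60 mm high, 18 mm thick, its top edge 225 mm up, on a slim fixed post; carries the arm on which the case hangs at the start. It may be the left or the right one. Origin: on the table under its centre; z up, -x out of its front face (9 mm from the origin) towards the robot, y along its width. Its foot is 90 mm wide, 12 mm high.
- board_b: The other board, alike in shape, size and frame, fixed to the table; carries the empty folded arm. Both arms are alike and both fold to their own board's +y.
- swing_a (a joint): Angle (rad) of board_a's steel arm about its upright pivot: 0 folded flat along the board, pointing to the board's +y; growing counter-clockwise seen from above; 1.571 fully unfolded, pointing out to the board's -x. Hard stops at both. It starts at 1.571. Hinge friction about 0.2 N m (2 N at 100 mm from the pivot): it stays where it is left.
- swing_b (a joint): The same for board_b's arm, which starts folded (0 to 0.12 rad) and empty.
- mount_a (a point): Nominal pivot axis of board_a's arm, at the bar's mid-height: (-22, -25, 200) mm in the board's frame, axes as the board's. It is marked on the board; the arm's bracket was screwed on by eye, so the real pivot and the whole arm lie up to 6 mm off it along the board's x and up to 2 mm along its y. The height is true.
- mount_b (a point): The same for board_b. Each arm: level round bar 10 mm thick, 125 mm from pivot to the middle of its tip, which turns up (a lip) to 19 mm above the bar's axis. A 15 mm thick collar, the inner end of the hanging length, ends 28 mm from the pivot. Folded, the arm overhangs the board's +y edge by 65 mm; there fingers fit behind it from above.
- case: Coin case to be moved: plastic tube 42 mm in diameter, 80 mm high, with a stiff strap handle on top; 100 to 180 g. Origin: centre of its underside, z up the tube. It hangs with the arm through the handle along the case's x, the origin 79 mm above the table.
- handle (a point): Underside of the handle's top bar, 126 mm above the case's origin, axes as the case's. The handle is a flat loop in the case's y-z plane: legs 12 mm wide (x), outer faces 42 mm apart (y), down to the tube 46 mm below; opening 32 mm wide; top bar 6 mm thick. Grip the legs from above, one finger each side of the arm. Lift 17 mm or more to pass the lip.
- bottle: Empty screw-top glass bottle, 64 mm in diameter, 190 mm high, on the steel tray. Leave alone. Origin under its centre.
- cup1: White teacup, 72 mm across, 55 mm high, on saucer1. Leave alone. Origin under its centre.
- saucer1: White saucer, 100 mm across, 8 mm high, on the steel tray. Leave alone. Origin under its centre.
- cup2: White teacup like cup1, on saucer2. Leave alone. Origin under its centre.
- saucer2: White saucer like saucer1, on the table between the boards; it and its cup together are 63 mm high. Leave alone. Origin under its centre.
- striker: Black plastic disc 41 mm across, 9 mm high, on the table in front of the boards. Leave alone. Origin under its centre.
- tray: Fixed steel tray 200 x 300 mm, 18 mm high, to the right; holds the bottle, cup1 and saucer1. Origin under its centre.
- rack: Fixed slotted wooden rack 90 x 170 mm with three spare coin cases lying in it, 53 mm high in all, to the left. Origin under its centre.
Mind the look-alikes: they are no part of the job. What is shaped like the case but brown or orange is not meant.

How it is judged:
By the outcome, as a careful person would: the job done as asked, in the order asked, and still so for the second after the job is handed in, with the robot touching nothing.
It also fails if it takes over 72 s, if anything falls off the work surface, if the arm or the gripper's body presses on something with over 40 N, if the wrist force passes 120 N, or if a joint passes its speed limit or range.

## Working session

There is one attempt and no reset: what is moved stays moved. The work goes in short steps, Python scripts to look and compute and a tool call to move; the robot and the scene stay as the last step left them, time stands still between calls to the robot, and variables do not carry over. Pictures are saved under pics/ and viewed, at most 13 in all, crops included, and the job is handed in when it is done.

Besides the shell and the picture viewer there is one more tool, called after ">>>" as name(argument=value, ...), one argument or row to a line, values as JSON. jog_arm: Moves the arm, as the interface text tells. Its arguments: {"type":"object","properties":{"rows":{"type":"array"},"squeeze":{"type":"number"}},"required":["rows"]}

```bash
mkdir -p pics; cat > h.py <<'E'
import numpy as np, cv2
from plant import r, capture
def shot(n,f):
    c=capture(n); cv2.imwrite('pics/'+f+'.png',c['color'][:,:,::-1]); np.savez('pics/'+f+'.npz',**c); return c
def pts(c):
    d=c['depth']; f=d.shape[0]/2/np.tan(np.radians(c['vfov'])/2)
    v,u=np.mgrid[:480,:640]; X=np.stack([(u-c['cx'])/f*d,(v-c['cy'])/f*d,d],-1)
    return (X-c['t'])@c['R']   # R^T (x-t)
def load(f): return dict(np.load('pics/'+f+'.npz'))
E
python3 - <<'E'
from h import *
for n in ('side','top'):
    c=shot(n,n+'0'); print(n,c['vfov'],c['cx'],c['cy'],-c['R'].T@c['t'],c['R'].round(2).tolist())
print(r.state(), r.grip_point_offset)
E
```

```text
side 43.95917962151186 316.57815817789725 234.73134734086415 [0.278262   0.95577378 1.02537661] [[-0.97, -0.25, 0.01], [-0.18, 0.62, -0.77], [0.19, -0.74, -0.64]]
top 46.40061882207281 317.81229243796986 248.26487119048394 [ 0.32337017 -0.05491413  1.39847068] [[-0.0, -1.0, -0.0], [-0.99, 0.0, -0.16], [0.16, 0.0, -0.99]]
{'t': 0.1, 'joints': array([ 9.31705148e+01,  2.05860225e+01,  6.41172556e-01, -1.91428904e-02,
       -7.01388006e+01, -1.65066535e+01]), 'qd': array([-0.07711247,  0.01837112,  0.04404386,  0.02252688, -0.05756692,
        0.009441  ]), 'effort': array([-1.91687664e-03, -5.84768951e+01,  2.94112247e+01,  6.95459962e+00,
       -3.14670659e-03,  5.90414587e-06]), 'eef_pos': array([0.15561862, 0.65636918, 0.23048408]), 'eef_rot': array([ 1.79914683e+02, -6.51454558e-03, -1.33426506e+01]), 'force': array([-0.18439294,  0.25038473,  0.31184745]), 'ft_torque': array([ 0.01017386, -0.04573292,  0.00207843]), 'grip_force': 0.0, 'gripper_width': 0.08517374716096386} 0.0187
```

View pics/side0.png

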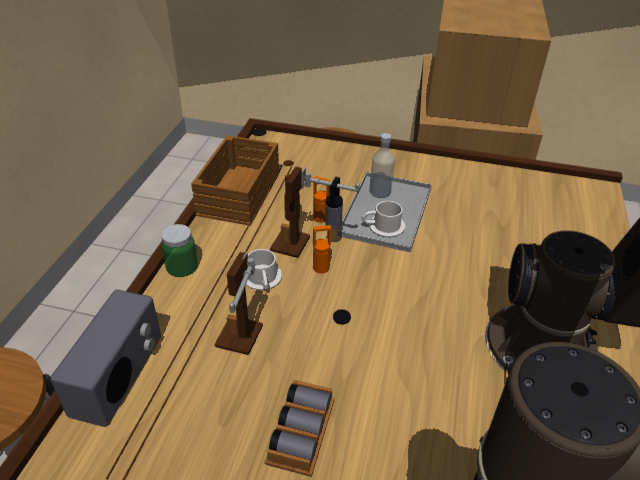

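View pics/top0.png

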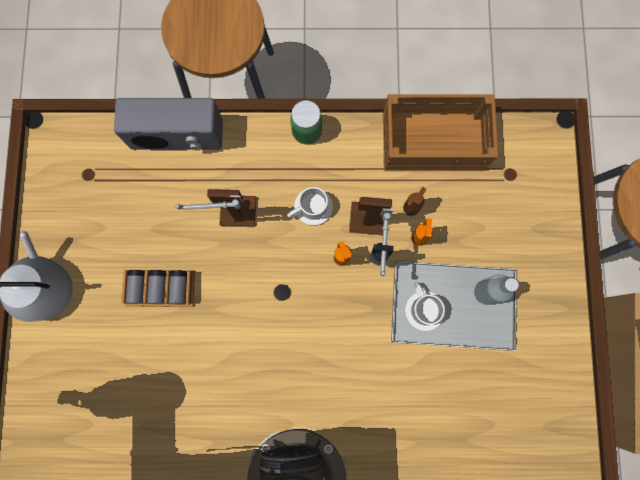

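The side and top views show board_a on the right (top px 371,215), with its arm sticking out to px 383,270 and the dark case at about 381,252. Board_b is on the left (238,208), its arm folded towards px 180,206. Orange decoys stand at 343,253 and 423,232, with a brown one at 414,203.

```bash
cat > m.py <<'E'
from h import *
import sys
def analyse(f):
    c=load(f); P=pts(c); col=c['color'].astype(int); ok=c['depth']>0
    hsv=cv2.cvtColor(c['color'],cv2.COLOR_RGB2HSV)
    z=P[...,2]
    res={}
    for nm,(y0,y1) in dict(a=(-.28,-.06),b=(.08,.42)).items():
        roi=ok&(P[...,1]>y0)&(P[...,1]<y1)&(P[...,0]>.45)&(P[...,0]<.85)
        top=roi&(abs(z-.225)<.006)&(hsv[...,1]>70)
        q=P[top][:,:2]
        if len(q)>5:
            rc=cv2.minAreaRect((q*1000).astype(np.float32)); print(f,nm,'board top',len(q),np.round(rc[0],1),np.round(rc[1],1),rc[2])
        st=roi&(z>.193)&(z<.225)&(hsv[...,1]<60)
        q=P[st]; print(nm,'steel',len(q))
        res[nm]=(top,st,q)
    return c,P,hsv,res
if __name__=='__main__':
    for f in sys.argv[1:]:
        c,P,hsv,res=analyse(f)
        for nm,(top,st,q) in res.items():
            o=np.argsort(q[:,0] if nm=='a' else q[:,1]); print(np.round(q[o][::max(1,len(o)//14)]*1000).astype(int).tolist())
            ln=cv2.fitLine((q[:,:2]*1000).astype(np.float32),cv2.DIST_HUBER,0,.01,.01).ravel(); print('line',ln.round(3))
E
python3 m.py top0 side0
python3 - <<'E'
import cv2,numpy as np
a=cv2.imread('pics/top0.png'); 
x=cv2.resize(a[170:300,160:300],None,fx=2.85,fy=4,interpolation=cv2.INTER_CUBIC)
A=cv2.resize(a[170:290,165:265],(400,480),interpolation=2);B=cv2.resize(a[175:295,340:440],(400,480),interpolation=2)
cv2.imwrite('pics/crop0.png',np.hstack([A,B]))
E
```

```text
top0 a board top 271 [ 620.4 -174.7] [69.7 19.3] 84.48644256591797
a steel 433
top0 b board top 244 [639.1 154.7] [69.9 19.8] 87.01078796386719
b steel 329
[[462, -187, 217], [479, -187, 206], [496, -189, 206], [510, -196, 204], [517, -188, 199], [519, -202, 211], [523, -191, 214], [526, -191, 210], [536, -190, 203], [552, -199, 201], [566, -201, 209], [578, -197, 203], [588, -205, 218], [600, -206, 223], [603, -194, 221]]
line [ 9.97000e-01 -8.20000e-02  5.37643e+02 -1.93771e+02]
[[631, 119, 198], [621, 124, 219], [614, 128, 203], [636, 132, 225], [619, 139, 204], [617, 150, 203], [617, 159, 202], [614, 172, 203], [618, 183, 207], [618, 196, 206], [621, 208, 202], [613, 220, 207], [613, 232, 201], [612, 244, 204], [615, 254, 220]]
line [ 7.50000e-02 -9.97000e-01  6.17664e+02  1.87021e+02]
side0 a board top 143 [ 619.8 -174.4] [79.1 21.5] 80.81880187988281
a steel 356
side0 b board top 225 [640.4 156. ] [74.1 20.1] 89.8520736694336
b steel 352
[[463, -186, 211], [470, -183, 217], [484, -187, 200], [500, -189, 201], [514, -187, 203], [520, -189, 212], [525, -172, 193], [537, -188, 203], [554, -188, 203], [567, -191, 205], [582, -193, 198], [590, -191, 212], [596, -204, 214], [602, -191, 218], [605, -194, 222]]
line [ 9.98000e-01 -6.90000e-02  5.39973e+02 -1.90133e+02]
[[633, 121, 224], [630, 131, 220], [617, 134, 212], [616, 138, 202], [617, 148, 200], [619, 159, 207], [616, 168, 202], [615, 180, 203], [615, 193, 202], [613, 205, 200], [614, 219, 199], [613, 231, 200], [610, 244, 204], [614, 258, 211], [615, 261, 209]]
line [ 7.30000e-02 -9.97000e-01  6.16855e+02  1.93837e+02]
```

View pics/crop0.png

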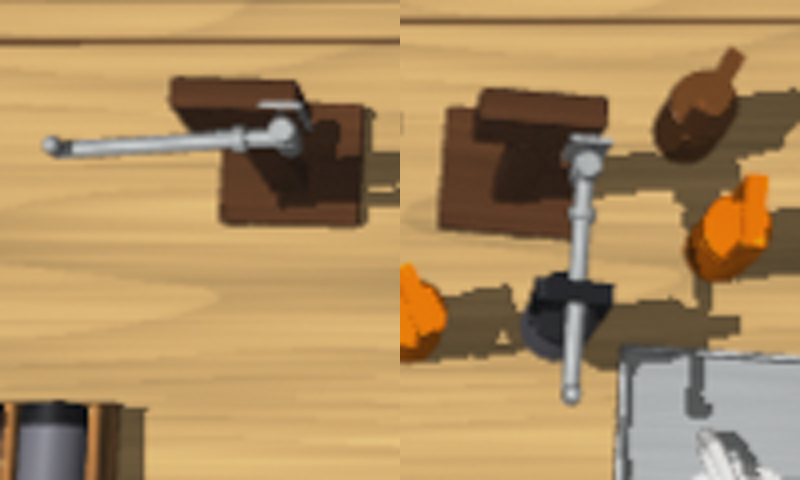

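The crop shows arm b's pivot near the board's right side with the arm folded left. Arm a points towards the robot, with the case's handle across it at crop px 575,290.

```bash
cat > g.py <<'E'
from plant import r
import numpy as np
from scipy.spatial.transform import Rotation as Ro
def st():
    s=r.state(); return s
def to(*targets, s=None):
    """print rows for targets (x,y,z mm, yaw deg) from measured pose"""
    s=s or r.state(); R=Ro.from_euler('xyz',s['eef_rot'],degrees=True); p=s['eef_pos']*1000
    print('t',round(s['t'],2),'pos',p.round(1),'rot',s['eef_rot'].round(2),'F',s['force'].round(2),'w',round(s['gripper_width']*1000,1),'j',s['joints'].round(0))
    for x,y,z,yaw in targets:
        T=R.inv()*Ro.from_euler('xyz',[180,0,yaw],degrees=True)
        print((x,y,z,yaw),'->',(R.inv().apply(np.array([x,y,z])-p)/10).round(2).tolist(),T.as_rotvec(degrees=True).round(1).tolist())
E
python3 - <<'E'
from g import *
to((614,231,300,-85.7))
from h import *
c=load('top0');P=pts(c)
for n,(u,v) in dict(cup2=(314,205),striker=(282,292),orL=(343,250),orR=(423,230),bottle=(512,285),brown=(414,200)).items(): print(n,(P[v,u]*1000).round())
E
```

```text
t 0.1 pos [155.6 656.4 230.5] rot [ 1.7991e+02 -1.0000e-02 -1.3340e+01] F [-0.18  0.25  0.31] w 85.2 j [ 93.  21.   1.  -0. -70. -17.]
(614, 231, 300, -85.7) -> [54.42, 30.82, -6.9] [0.1, -0.1, 72.4]
cup2 [664. -41.  19.]
striker [444.  38.  14.]
orL [ 530. -108.  132.]
orR [ 587. -303.   81.]
bottle [ 444. -471.  190.]
brown [ 648. -275.  130.]
```

>>> jog_arm(
  rows=[0,0,-6.9,0,0,10,0.5,54.4,30.8,-6.9,0,0,72.4,0.5,54.4,30.8,-6.9,0,0,72.4,0.5,54.4,30.8,-6.9,0,0,72.4,0.5,54.4,30.8,-6.9,0,0,72.4,0.5,54.4,30.8,-6.9,0,0,72.4,0.5,54.4,30.8,-6.9,0,0,72.4,0.5,54.4,30.8,-6.9,0,0,72.4,0.5,54.4,30.8,-6.9,0,0,72.4,0.5,54.4,30.8,-6.9,0,0,72.4,0.5,54.4,30.8,-6.9,0,0,72.4,0.5,54.4,30.8,-6.9,0,0,72.4,0.5,54.4,30.8,-6.9,0,0,72.4,0.5,54.4,30.8,-6.9,0,0,72.4,0.5,54.4,30.8,-6.9,0,0,72.4,0.5,54.4,30.8,-6.9,0,0,72.4,0.5,54.4,30.8,-6.9,0,0,72.4,0.5,54.4,30.8,-6.9,0,0,72.4,0.5,54.4,30.8,-6.9,0,0,72.4,0.5,54.4,30.8,-6.9,0,0,72.4,0.5],
)

```text
t: 1.77
eef_pos: [0.6134, 0.2321, 0.3]
eef_rot: [180.0, -0.0, -85.7]
force: [-0.4, -1.0, 0.6]
gripper_width: 0.0426
grip_force: 0.0
```

```bash
python3 -c "
from g import *
to((614,231,175,-85.7))"
```

```text
t 1.77 pos [613.4 232.1 300. ] rot [ 1.7997e+02 -1.0000e-02 -8.5700e+01] F [-0.44 -1.01  0.62] w 42.6 j [ 38.  17.   4.  -0. -77. -33.]
(614, 231, 175, -85.7) -> [0.11, -0.06, 12.5] [0.0, -0.0, -0.0]
```

>>> jog_arm(
  rows=[0,0,3,0,0,0,0.5,0,0,6,0,0,0,0.5,0,0,8,0,0,0,0.5,0,0,9.5,0,0,0,0.5,0,0,11,0,0,0,0.5,0,0,12.5,0,0,0,0.5,0,0,12.5,0,0,0,0.5],
)

```text
t: 2.35
eef_pos: [0.6115, 0.2322, 0.1723]
eef_rot: [179.7, -0.1, -85.6]
force: [-0.9, -0.4, 0.0]
gripper_width: 0.0427
grip_force: 0.0
```

```bash
python3 - <<'E'
from h import *
c=shot('side','s1')
a=c['color'][150:390,150:390,::-1]; cv2.imwrite('pics/s1c.png',cv2.resize(a,(600,600),interpolation=2))
print(r.state()['force'])
E
```

```text
[0.01766144 0.23266672 0.69605927]
```

View pics/s1c.png

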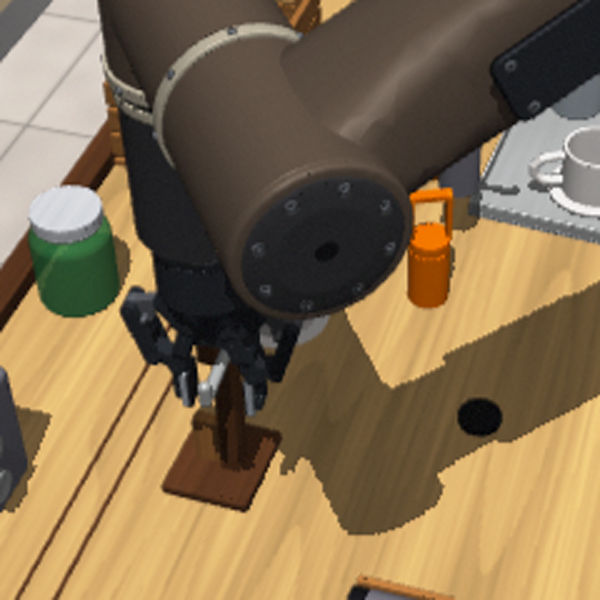

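Picture: the fingers straddle arm b's bar near its tip (crop px 210,390), and the forces are near zero. Next, the unfolding arc.

```bash
cat >> g.py <<'E'
def arc(pivot,rad,ths,offs,z,dyaw=180):
    s=r.state(); R=Ro.from_euler('xyz',s['eef_rot'],degrees=True); p=s['eef_pos']*1000; out=[]
    print('pos',p.round(1),'F',s['force'].round(2),'rot',s['eef_rot'].round(1))
    for th,o in zip(ths,offs):
        a=np.radians(th); d=np.array([np.cos(a),np.sin(a)]); n=np.array([-d[1],d[0]])
        x=np.array([*(np.array(pivot)+rad*d+o*n),z])
        T=R.inv()*Ro.from_euler('xyz',[180,0,th-dyaw],degrees=True)
        print([*(R.inv().apply(x-p)/10).round(1).tolist(),0,0,float(T.as_rotvec(degrees=True)[2].round(0)),.5],end=', ')
    print()
E
python3 -c "
from g import *
arc((621.5,131),100,[95,95,98,101]+list(np.arange(105,170,4)),[6,12]+[16]*30,174)"
```

```text
pos [612.4 232.3 174.1] F [0.02 0.23 0.7 ] rot [ 1.799e+02 -1.000e-01 -8.560e+01]
[0.2, 0.6, 0.0, 0, 0, -1.0, 0.5], [0.2, 1.2, 0.0, 0, 0, -1.0, 0.5], [0.3, 2.1, 0.0, 0, 0, -4.0, 0.5], [0.4, 2.6, 0.0, 0, 0, -7.0, 0.5], [0.6, 3.3, 0.0, 0, 0, -11.0, 0.5], [0.9, 3.9, 0.0, 0, 0, -15.0, 0.5], [1.2, 4.6, 0.0, 0, 0, -19.0, 0.5], [1.6, 5.2, 0.0, 0, 0, -23.0, 0.5], [1.9, 5.8, 0.0, 0, 0, -27.0, 0.5], [2.4, 6.3, 0.0, 0, 0, -31.0, 0.5], [2.9, 6.9, 0.0, 0, 0, -35.0, 0.5], [3.4, 7.4, 0.0, 0, 0, -39.0, 0.5], [3.9, 7.8, 0.0, 0, 0, -43.0, 0.5], [4.5, 8.2, 0.0, 0, 0, -47.0, 0.5], [5.1, 8.6, 0.0, 0, 0, -51.0, 0.5], [5.7, 8.9, 0.0, 0, 0, -55.0, 0.5], [6.3, 9.2, 0.0, 0, 0, -59.0, 0.5], [7.0, 9.5, 0.0, 0, 0, -63.0, 0.5], [7.7, 9.7, 0.0, 0, 0, -67.0, 0.5], [8.4, 9.8, 0.0, 0, 0, -71.0, 0.5], [9.1, 9.9, 0.0, 0, 0, -75.0, 0.5],
```

>>> jog_arm(
  rows=[0.2,0.6,0,0,0,-1,0.5,0.2,1.2,0,0,0,-1,0.5,0.3,2.1,0,0,0,-4,0.5,0.4,2.6,0,0,0,-7,0.5,0.6,3.3,0,0,0,-11,0.5,0.9,3.9,0,0,0,-15,0.5,1.2,4.6,0,0,0,-19,0.5,1.6,5.2,0,0,0,-23,0.5,1.9,5.8,0,0,0,-27,0.5,2.4,6.3,0,0,0,-31,0.5,2.9,6.9,0,0,0,-35,0.5,3.4,7.4,0,0,0,-39,0.5,3.9,7.8,0,0,0,-43,0.5,4.5,8.2,0,0,0,-47,0.5,5.1,8.6,0,0,0,-51,0.5,5.7,8.9,0,0,0,-55,0.5,6.3,9.2,0,0,0,-59,0.5,7,9.5,0,0,0,-63,0.5,7.7,9.7,0,0,0,-67,0.5,7.7,9.7,0,0,0,-67,0.5],
)

```text
t: 4.07
eef_pos: [0.5228, 0.1473, 0.177]
eef_rot: [-179.9, -0.1, -18.6]
force: [-0.4, -0.7, 0.0]
gripper_width: 0.0427
grip_force: 0.0
```

```bash
python3 -c "
from g import *
arc((621.5,131),100,[165,169,172,174,176,178],[16]*6,174)"
```

```text
pos [522.8 147.3 177. ] F [-0.36 -0.67  0.05] rot [-1.799e+02 -1.000e-01 -1.860e+01]
[-0.0, 0.6, 0.3, 0, 0, -4.0, 0.5], [0.2, 1.3, 0.3, 0, 0, -8.0, 0.5], [0.3, 1.8, 0.3, 0, 0, -11.0, 0.5], [0.5, 2.1, 0.3, 0, 0, -13.0, 0.5], [0.6, 2.5, 0.3, 0, 0, -15.0, 0.5], [0.7, 2.8, 0.3, 0, 0, -17.0, 0.5],
```

>>> jog_arm(
  rows=[0,0.6,0,0,0,-4,0.5,0.2,1.0,0,0,0,-8,0.5,0.3,1.3,0,0,0,-10,0.5],
)

```text
t: 4.32
eef_pos: [0.5219, 0.1349, 0.1766]
eef_rot: [-179.9, -0.1, -8.6]
force: [0.3, 2.5, 0.9]
gripper_width: 0.0424
grip_force: 1.0
```

>>> jog_arm(
  rows=[0,0.15,0,0,0,-1,0.5,0,0.3,0,0,0,-2,0.5],
)

```text
t: 4.48
eef_pos: [0.5217, 0.1319, 0.1763]
eef_rot: [-179.9, -0.1, -6.8]
force: [0.9, 2.3, 0.8]
gripper_width: 0.043
grip_force: 0.9
```

```bash
python3 - <<'E'
from h import *
s=r.state();print(s['eef_pos'],s['eef_rot'],s['force'])
c=shot('top','t2'); a=c['color'][170:290,190:310,::-1]; cv2.imwrite('pics/t2c.png',cv2.resize(a,(480,480),interpolation=2))
E
```

```text
[0.52165767 0.13194626 0.17629753] [-1.79916662e+02 -1.04793126e-01 -6.78035446e+00] [0.94945269 2.27534532 0.81454644]
```

View pics/t2c.png

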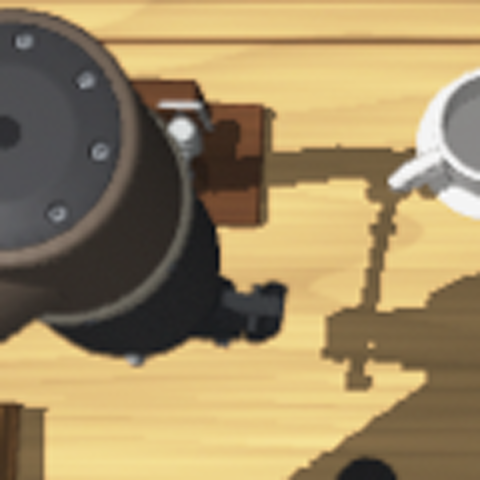

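The arm hides the bar, but the contact force of about 2.3 N matches hinge friction. I'll creep on to the stop.

>>> jog_arm(
  rows=[0,0.2,0,0,0,-1,0.5,0,0.4,0,0,0,-2,0.5,0,0.6,0,0,0,-3,0.5],
)

```text
t: 4.78
eef_pos: [0.5206, 0.1254, 0.1754]
eef_rot: [-180.0, -0.0, -3.7]
force: [1.1, 1.6, 0.8]
gripper_width: 0.0428
grip_force: 0.9
```

>>> jog_arm(
  rows=[0,0.15,0,0,0,-0.5,0.5,0,0.3,0,0,0,-1,0.5],
)

```text
t: 4.95
eef_pos: [0.5203, 0.1222, 0.1753]
eef_rot: [180.0, 0.0, -2.7]
force: [1.3, 1.4, 1.3]
gripper_width: 0.0426
grip_force: 0.9
```

>>> jog_arm(
  rows=[0,0.1,0,0,0,0,0.5,0,0.2,0,0,0,0,0.5],
)

```text
t: 5.12
eef_pos: [0.5201, 0.1202, 0.1752]
eef_rot: [180.0, 0.0, -2.8]
force: [0.7, 2.3, 1.7]
gripper_width: 0.0427
grip_force: 0.9
```

>>> jog_arm(
  rows=[0,0.1,0,0,0,0,0.5,0,0.2,0,0,0,0,0.5],
)

```text
t: 5.28
eef_pos: [0.5199, 0.1183, 0.1752]
eef_rot: [180.0, 0.0, -2.8]
force: [0.5, 2.4, 2.0]
gripper_width: 0.0424
grip_force: 1.0
```

>>> jog_arm(
  rows=[0,0.1,0,0,0,0,0.5,0,0.1,0,0,0,0,0.5],
)

```text
t: 5.45
eef_pos: [0.5198, 0.1172, 0.1752]
eef_rot: [180.0, 0.0, -2.7]
force: [-0.7, 1.4, 0.8]
gripper_width: 0.0424
grip_force: 0.7
```

>>> jog_arm(
  rows=[0,0.1,0,0,0,0,0.5,0,0.1,0,0,0,0,0.5],
)

```text
t: 5.62
eef_pos: [0.5198, 0.1163, 0.1752]
eef_rot: [180.0, 0.0, -2.7]
force: [-0.2, 1.8, 1.6]
gripper_width: 0.0429
grip_force: 0.8
```

>>> jog_arm(
  rows=[0,0.1,0,0,0,0,0.5,0,0.1,0,0,0,0,0.5],
)

```text
t: 5.78
eef_pos: [0.5198, 0.1159, 0.1752]
eef_rot: [-179.9, 0.0, -2.7]
force: [-1.5, 5.3, 1.2]
gripper_width: 0.0427
grip_force: 2.4
```

>>> jog_arm(
  rows=[0,0.1,0,0,0,0,0.5,0,0.1,0,0,0,0,0.5],
)

```text
t: 5.95
eef_pos: [0.5198, 0.1158, 0.1752]
eef_rot: [-179.9, -0.0, -2.7]
force: [-2.6, 8.8, 0.1]
gripper_width: 0.0425
grip_force: 4.4
```

>>> jog_arm(
  rows=[0,0.1,0,0,0,0,0.5,0,0.1,0,0,0,0,0.5],
)

```text
t: 6.12
eef_pos: [0.5199, 0.1157, 0.1752]
eef_rot: [-179.8, -0.0, -2.7]
force: [-3.7, 13.5, 0.4]
gripper_width: 0.0425
grip_force: 6.4
```

Stop reached. Back off, rise, then look.

>>> jog_arm(
  rows=[0,-0.8,0,0,0,0,0.5,0,-1.7,0,0,0,0,0.5,0,-1.7,0,0,0,0,0.5,0,-1.7,-4,0,0,0,0.5,0,-1.7,-8,0,0,0,0.5,0,-1.7,-12.5,0,0,0,0.2,-6,20,-12.5,0,0,0,0.2,-6,20,-12.5,0,0,0,0.2,-6,20,-12.5,0,0,0,0.2,-6,20,-12.5,0,0,0,0.2,-6,20,-12.5,0,0,0,0.2,-6,20,-12.5,0,0,0,0.2,-6,20,-12.5,0,0,0,0.2],
)

```text
t: 7.2
eef_pos: [0.4488, -0.0866, 0.3007]
eef_rot: [180.0, -0.0, -2.9]
force: [-0.6, 0.9, -0.9]
gripper_width: 0.0684
grip_force: 0.0
```

```bash
python3 - <<'E'
from h import *
c=shot('top','t3');c=shot('side','s3')
a=c['color'][140:320,180:420,::-1]; cv2.imwrite('pics/s3c.png',cv2.resize(a,(720,540),interpolation=2))
E
python3 m.py t3 s3
python3 - <<'E'
from h import *
for f in ('top0','side0','t3','s3'):
    c=load(f);P=pts(c);hsv=cv2.cvtColor(c['color'],cv2.COLOR_RGB2HSV)
    m=(c['depth']>0)&(P[...,2]>.196)&(P[...,2]<.222)&(hsv[...,2]<75)&(abs(P[...,1]+.19)<.05)&(P[...,0]>.46)&(P[...,0]<.57)
    q=P[m]*1000
    if len(q)>4: print(f,len(q),q.min(0).round(),q.max(0).round(),cv2.minAreaRect(q[:,:2].astype(np.float32)))
E
```

```text
t3 a board top 254 [ 620.3 -174.5] [69.9 19.5] 84.926513671875
a steel 306
t3 b board top 239 [639.8 154.5] [69.2 19.4] 88.330078125
b steel 196
[[462, -187, 219], [475, -189, 203], [486, -192, 200], [498, -187, 206], [507, -191, 207], [516, -196, 207], [521, -197, 214], [526, -198, 209], [561, -198, 210], [573, -199, 205], [583, -195, 202], [589, -200, 216], [595, -193, 208], [601, -205, 218], [604, -196, 224]]
line [ 9.97000e-01 -7.30000e-02  5.38897e+02 -1.95678e+02]
[[635, 119, 211], [621, 122, 201], [625, 125, 215], [603, 126, 203], [588, 127, 208], [583, 128, 204], [607, 128, 204], [625, 129, 214], [583, 130, 203], [562, 131, 208], [600, 132, 208], [631, 133, 207], [617, 134, 211], [592, 135, 200]]
line [ 9.98000e-01 -6.00000e-02  6.01618e+02  1.28926e+02]
s3 a board top 140 [ 621.4 -172.9] [72.9 19.8] 84.4244384765625
a steel 328
s3 b board top 225 [639.9 156.1] [75.8 18.6] 88.64081573486328
b steel 407
[[463, -184, 212], [480, -188, 194], [495, -188, 203], [511, -184, 200], [519, -206, 209], [523, -170, 210], [527, -171, 194], [542, -192, 203], [558, -187, 200], [569, -189, 2
[... 360 characters left out ...]
609, 138, 204], [595, 139, 197], [520, 143, 203]]
line [ 1.00000e+00 -2.20000e-02  5.64149e+02  1.35588e+02]
top0 117 [ 514. -210.  197.] [ 529. -170.  217.] ((522.658203125, -190.47634887695312), (40.52473449707031, 13.279440879821777), 82.7705078125)
side0 88 [ 463. -208.  197.] [ 566. -165.  214.] ((515.1065063476562, -189.62567138671875), (96.10282897949219, 39.888702392578125), 21.398178100585938)
t3 54 [ 469. -211.  196.] [ 527. -185.  219.] ((498.0770263671875, -196.1624755859375), (18.031368255615234, 62.66559982299805), 74.4016342163086)
s3 134 [ 463. -209.  196.] [ 566. -166.  213.] ((514.995361328125, -189.83175659179688), (99.8427505493164, 41.62672805786133), 14.496129989624023)
```

View pics/s3c.png

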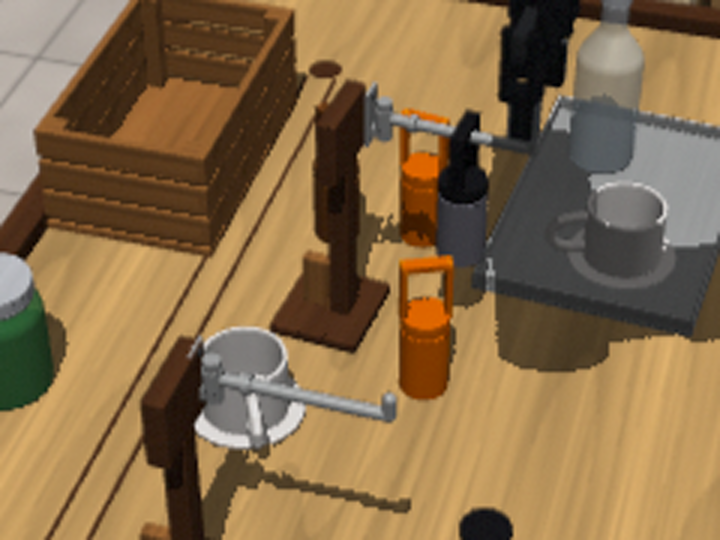

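Picture: arm b is fully out (tip at crop px 388,405), the case still hangs on arm a (465,190), and nothing else has moved. I'll go to the case.

```bash
python3 -c "
from g import *
to((522,-190.5,300,-5),(522,-190.5,170,-5))"
```

```text
t 7.3 pos [450.1 -84.3 300.4] rot [ 1.7999e+02 -1.0000e-02 -2.8600e+00] F [-0.49 -0.98  0.39] w 68.2 j [ 14.  -3. -19.   0. -74.  73.]
(522, -190.5, 300, -5) -> [7.71, 10.24, 0.05] [0.0, -0.0, 2.1]
(522, -190.5, 170, -5) -> [7.71, 10.24, 13.05] [0.0, -0.0, 2.1]
```

>>> jog_arm(
  rows=[7.7,10.2,0,0,0,2.1,0.2,7.7,10.2,0,0,0,2.1,0.2,7.7,10.2,0,0,0,2.1,0.2,7.7,10.2,0,0,0,2.1,0.2,7.7,10.2,3,0,0,2.1,0.2,7.7,10.2,6,0,0,2.1,0.2,7.7,10.2,8,0,0,2.1,0.2,7.7,10.2,10,0,0,2.1,0.2,7.7,10.2,11.5,0,0,2.1,0.2,7.7,10.2,13,0,0,2.1,0.2,7.7,10.2,13,0,0,2.1,0.2,7.7,10.2,13,0,0,2.1,0.2],
)

```text
t: 8.3
eef_pos: [0.5224, -0.1884, 0.1696]
eef_rot: [180.0, 0.1, -4.8]
force: [0.5, -0.0, 0.4]
gripper_width: 0.0676
grip_force: 0.0
```

```bash
python3 - <<'E'
from h import *
c=shot('side','s4')
a=c['color'][140:270,270:430,::-1]; cv2.imwrite('pics/s4c.png',cv2.resize(a,(640,520),interpolation=2))
from g import to
to((522,-190.5,170,-5))
E
```

```text
t 8.35 pos [ 523.1 -188.6  170.6] rot [ 1.7997e+02  2.0000e-02 -4.7700e+00] F [1.23 0.07 0.03] w 68.1 j [  0.  12. -19.   0. -58.  85.]
(522, -190.5, 170, -5) -> [-0.09, 0.2, 0.06] [0.0, 0.0, 0.2]
```

View pics/s4c.png

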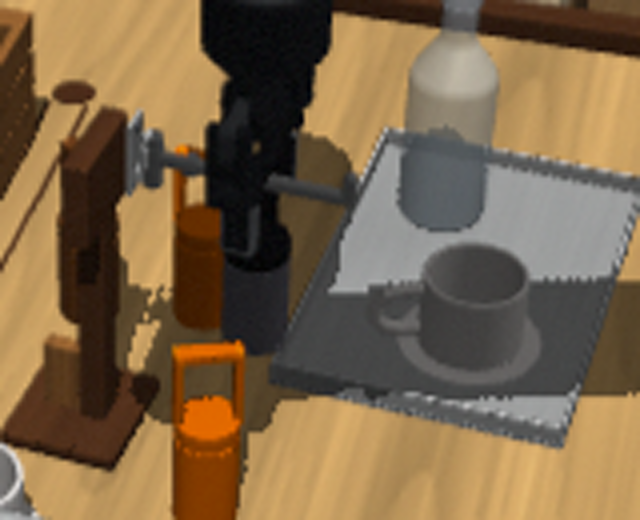

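Picture: the gripper is straight above the case (crop px 255,250) with a finger on each side of the bar. Centre it and close.

>>> jog_arm(
  rows=[0,0.1,0,0,0,0,0.3,0,0.15,0,0,0,0,0.4,0,0.15,0,0,0,0,0.45,0,0.15,0,0,0,0,0.5,0,0.15,0,0,0,0,0.55,0,0.15,0,0,0,0,0.6,0,0.15,0,0,0,0,0.7,0,0.15,0,0,0,0,0.8,0,0.15,0,0,0,0,0.8,0,0.15,0,0,0,0,0.8],
  squeeze=30,
)

```text
t: 9.18
eef_pos: [0.5226, -0.1907, 0.1709]
eef_rot: [180.0, -0.1, -4.8]
force: [-0.8, 1.2, 5.9]
gripper_width: 0.0417
grip_force: 31.9
```

```bash
python3 -c "
from g import *
to((522,-190.5,170,-5))"
```

```text
t 9.18 pos [ 522.6 -190.7  170.9] rot [ 1.7999e+02 -5.0000e-02 -4.8300e+00] F [-0.81  1.16  5.88] w 41.7 j [  0.  12. -19.   0. -58.  85.]
(522, -190.5, 170, -5) -> [-0.06, -0.01, 0.09] [0.0, -0.1, 0.2]
```

Grip width is 41.7 mm, which fits the legs. Lift slowly by 24 mm.

>>> jog_arm(
  rows=[0,0,-0.5,0,0,0,0.8,0,0,-1,0,0,0,0.8,0,0,-1.5,0,0,0,0.8,0,0,-2,0,0,0,0.8,0,0,-2.4,0,0,0,0.8,0,0,-2.4,0,0,0,0.8,0,0,-2.4,0,0,0,0.8],
)

```text
t: 9.77
eef_pos: [0.5224, -0.1905, 0.1945]
eef_rot: [-180.0, -0.0, -4.8]
force: [-0.3, 0.0, -2.1]
gripper_width: 0.0414
grip_force: 31.4
```

```bash
python3 - <<'E'
from h import *
c=shot('side','s5')
from g import to
to((417,-182,195,-5),(417,-182,265,-5))
P=pts(c);hsv=cv2.cvtColor(c['color'],cv2.COLOR_RGB2HSV)
for f in('side0','s5'):
    c=load(f);P=pts(c);hsv=cv2.cvtColor(c['color'],cv2.COLOR_RGB2HSV)
    m=(c['depth']>0)&(hsv[...,2]<110)&(hsv[...,1]<80)&(abs(P[...,0]-.52)<.025)&(abs(P[...,1]+.185)<.03)&(P[...,2]>.03)&(P[...,2]<.15)
    print(f,np.percentile(P[m][:,2],[0,2,10]).round(4))
E
```

```text
t 9.82 pos [ 522.2 -190.5  194.2] rot [-179.99    0.     -4.85] F [-1.16  0.19 -1.68] w 41.8 j [  0.  11. -18.  -0. -61.  85.]
(417, -182, 195, -5) -> [-10.56, 0.04, -0.08] [-0.0, 0.0, 0.2]
(417, -182, 265, -5) -> [-10.56, 0.04, -7.08] [-0.0, 0.0, 0.2]
side0 [0.0765 0.0798 0.0885]
s5 [0.101  0.1034 0.1073]
```

>>> jog_arm(
  rows=[-0.7,0,0,0,0,0,0.8,-1.5,0,0,0,0,0,0.8,-2.5,0,0,0,0,0,0.8,-3.5,0,0,0,0,0,0.8,-4.5,0,0,0,0,0,0.8,-5.5,0,0,0,0,0,0.8,-6.5,0,0,0,0,0,0.8,-7.5,0,0,0,0,0,0.8,-8.5,0,0,0,0,0,0.8,-9.5,0,0,0,0,0,0.8,-10.3,0,0,0,0,0,0.8,-10.3,0,0,0,0,0,0.8,-10.3,0,0,0,0,0,0.8],
)

```text
t: 10.9
eef_pos: [0.4196, -0.1819, 0.1946]
eef_rot: [180.0, -0.1, -4.8]
force: [0.1, 0.6, -0.5]
gripper_width: 0.0417
grip_force: 31.4
```

```bash
python3 - <<'E'
from h import *
c=shot('side','s6')
from g import to
to((420,-182,265,-5),(430,134.6,265,-1.5),(430,134.6,195,-1.5))
from m import analyse
c,P,hsv,res=analyse('s6')
for n in 'ab':
    q=res[n][2]*1000; q=q[np.argsort(q[:,0])]; print(n,q[:3].round(),q[::40].round().tolist())
E
```

```text
t 10.95 pos [ 420.  -181.9  194.6] rot [ 1.7999e+02 -5.0000e-02 -4.8300e+00] F [-0.03  0.52 -1.59] w 41.8 j [  1.   1. -29.   0. -60.  84.]
(420, -182, 265, -5) -> [0.0, 0.01, -7.04] [0.0, -0.0, 0.2]
(430, 134.6, 265, -1.5) -> [-1.66, -31.62, -7.05] [0.0, -0.0, -3.3]
(430, 134.6, 195, -1.5) -> [-1.67, -31.62, -0.05] [0.0, -0.0, -3.3]
s6 a board top 141 [ 620.7 -174. ] [78.6 23.1] 80.25330352783203
a steel 304
s6 b board top 225 [639.8 156.8] [73.2 18.4] 89.3935317993164
b steel 409
a [[ 463. -187.  207.]
 [ 463. -189.  203.]
 [ 463. -187.  213.]] [[463.0, -187.0, 207.0], [483.0, -180.0, 202.0], [509.0, -186.0, 207.0], [534.0, -191.0, 196.0], [562.0, -192.0, 205.0], [584.0, -189.0, 203.0], [594.0, -188.0, 199.0], [603.0, -195.0, 204.0]]
b [[492. 140. 203.]
 [493. 138. 204.]
 [493. 137. 216.]] [[492.0, 140.0, 203.0], [501.0, 137.0, 200.0], [520.0, 137.0, 204.0], [536.0, 136.0, 204.0], [555.0, 137.0, 200.0], [572.0, 136.0, 206.0], [589.0, 137.0, 202.0], [600.0, 135.0, 195.0], [616.0, 131.0, 210.0], [622.0, 137.0, 214.0], [632.0, 130.0, 224.0]]
```

>>> jog_arm(
  rows=[0,0,-2,0,0,0,0.8,0,0,-4.5,0,0,0,0.8,0,0,-7,0,0,0,0.8,-0.1,-1.5,-7,0,0,0,0.8,-0.2,-4,-7,0,0,-0.5,0.8,-0.4,-7,-7,0,0,-1,0.8,-0.5,-10,-7,0,0,-1,0.8,-0.7,-13,-7,0,0,-1.5,0.8,-0.9,-16,-7,0,0,-2,0.8,-1,-19,-7,0,0,-2,0.8,-1.2,-22,-7,0,0,-2.5,0.8,-1.4,-25,-7,0,0,-3,0.8,-1.5,-28,-7,0,0,-3,0.8,-1.6,-30,-7,0,0,-3.3,0.8,-1.7,-31.2,-7,0,0,-3.3,0.8,-1.7,-31.6,-7,0,0,-3.3,0.8,-1.7,-31.6,-5,0,0,-3.3,0.8,-1.7,-31.6,-2.5,0,0,-3.3,0.8,-1.7,-31.6,-0.2,0,0,-3.3,0.8,-1.7,-31.6,-0.2,0,0,-3.3,0.8],
)

```text
t: 12.62
eef_pos: [0.4271, 0.1325, 0.1923]
eef_rot: [179.8, 0.3, -1.6]
force: [-1.3, -0.5, -1.6]
gripper_width: 0.0417
grip_force: 31.4
```

```bash
python3 - <<'E'
from h import *
c=shot('side','s7'); shot('top','t7')
a=c['color'][200:340,200:400,::-1]; cv2.imwrite('pics/s7c.png',cv2.resize(a,(800,560),interpolation=2))
from g import to
to((430,134.6,195,-1.5),(545,131.7,195,-1.5))
E
```

```text
t 12.72 pos [429.5 133.7 196.4] rot [ 1.7991e+02  5.0000e-02 -1.5600e+00] F [ 0.37 -1.11 -1.63] w 41.6 j [ 43.   1. -29.   0. -60.  46.]
(430, 134.6, 195, -1.5) -> [0.04, -0.09, 0.14] [0.1, 0.1, -0.1]
(545, 131.7, 195, -1.5) -> [11.55, -0.11, 0.13] [0.1, 0.1, -0.1]
```

View pics/s7c.png

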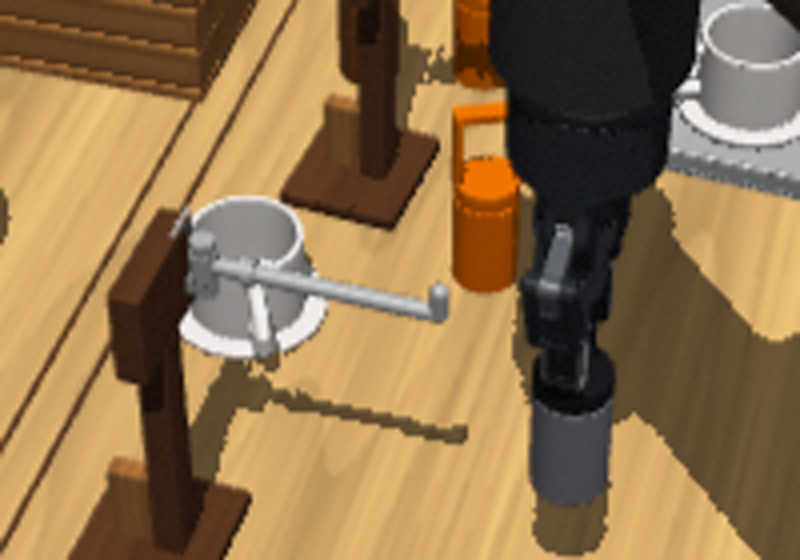

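Picture: the case is held in line with arm b's lip (case crop px 570,430, lip 438,300). Thread it on while checking the forces.

>>> jog_arm(
  rows=[0.7,0,0,0,0,0,0.8,1.5,0,0,0,0,0,0.8,2.5,0,0,0,0,0,0.8,3.5,0,0,0,0,0,0.8,4.5,0,0,0,0,0,0.8,5.5,0,0,0,0,0,0.8,6.2,0,0,0,0,0,0.8,6.2,0,0,0,0,0,0.8],
)

```text
t: 13.38
eef_pos: [0.4929, 0.1327, 0.1959]
eef_rot: [180.0, 0.0, -1.6]
force: [0.6, 0.1, -1.4]
gripper_width: 0.0417
grip_force: 31.4
```

>>> jog_arm(
  rows=[0.7,0,0,0,0,0,0.8,1.5,0,0,0,0,0,0.8,2.5,0,0,0,0,0,0.8,3.5,0,0,0,0,0,0.8,4.5,0,0,0,0,0,0.8,5.3,0,0,0,0,0,0.8,5.3,0,0,0,0,0,0.8,5.3,0,0,0,0,0,0.8],
)

```text
t: 14.05
eef_pos: [0.5446, 0.1311, 0.1958]
eef_rot: [180.0, 0.0, -1.6]
force: [-0.7, -0.5, -2.1]
gripper_width: 0.0416
grip_force: 31.4
```

```bash
python3 - <<'E'
from h import *
c=shot('side','s8'); shot('top','t8')
a=c['color'][200:340,200:400,::-1]; cv2.imwrite('pics/s8c.png',cv2.resize(a,(800,560),interpolation=2))
from g import to
to((545,131.7,171,-1.5))
E
```

```text
t 14.15 pos [544.  131.2 196.1] rot [ 1.7999e+02  3.0000e-02 -1.5500e+00] F [ 0.37  0.25 -0.7 ] w 41.8 j [ 34.  11. -17.  -0. -62.  55.]
(545, 131.7, 171, -1.5) -> [0.1, -0.06, 2.51] [0.0, 0.0, -0.0]
```

View pics/s8c.png

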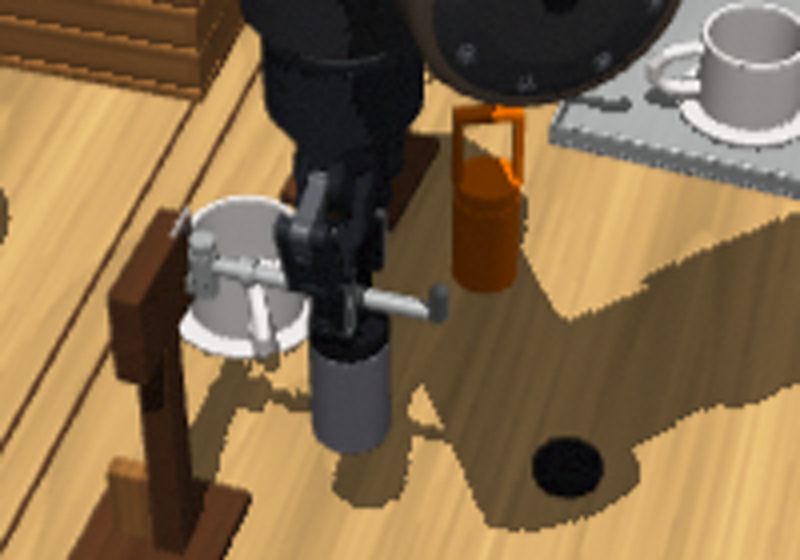

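Picture: the bar passes through the handle (crop px 345,290) and the arm has not moved. Lower it gently.

>>> jog_arm(
  rows=[0,0,0.5,0,0,0,0.8,0,0,1,0,0,0,0.8,0,0,1.5,0,0,0,0.8,0,0,2,0,0,0,0.8,0,0,2.2,0,0,0,0.8,0,0,2.3,0,0,0,0.8],
)

```text
t: 14.65
eef_pos: [0.544, 0.1312, 0.1726]
eef_rot: [180.0, 0.1, -1.5]
force: [0.3, -0.8, -0.7]
gripper_width: 0.0418
grip_force: 31.4
```

>>> jog_arm(
  rows=[0,0,0.1,0,0,0,0.8,0,0,0.1,0,0,0,0.8],
)

```text
t: 14.82
eef_pos: [0.5444, 0.1314, 0.1722]
eef_rot: [180.0, 0.0, -1.5]
force: [0.2, 0.9, -1.6]
gripper_width: 0.0415
grip_force: 31.4
```

>>> jog_arm(
  rows=[0,0,0.1,0,0,0,0.8,0,0,0.1,0,0,0,0.8],
)

```text
t: 14.98
eef_pos: [0.5444, 0.1314, 0.1713]
eef_rot: [-180.0, -0.0, -1.5]
force: [-0.3, 0.2, -1.5]
gripper_width: 0.0416
grip_force: 31.4
```

>>> jog_arm(
  rows=[0,0,0.1,0,0,0,0.8,0,0,0.1,0,0,0,0.8],
)

```text
t: 15.15
eef_pos: [0.5446, 0.1314, 0.171]
eef_rot: [-180.0, -0.0, -1.5]
force: [-2.9, -0.1, 2.8]
gripper_width: 0.0418
grip_force: 32.0
```

>>> jog_arm(
  rows=[0,0,0.1,0,0,0,0.8,0,0,0.1,0,0,0,0.8],
)

```text
t: 15.32
eef_pos: [0.5446, 0.1314, 0.1708]
eef_rot: [-180.0, -0.1, -1.5]
force: [-5.9, -0.3, 10.7]
gripper_width: 0.0416
grip_force: 32.7
```

>>> jog_arm(
  rows=[0,0,-0.1,0,0,0,0.8,0,0,-0.15,0,0,0,0.8,0,0,-0.15,0,0,0,0.5,0,0,-0.15,0,0,0,0.48,0,0,-0.15,0,0,0,0.46,0,0,-0.15,0,0,0,0.44,0,0,-0.15,0,0,0,0.4,0,0,-0.15,0,0,0,0.3,0,0,-0.15,0,0,0,0.2,0,0,-0.15,0,0,0,0.1,0,0,-0.15,0,0,0,0.1],
)

```text
t: 16.23
eef_pos: [0.5443, 0.1313, 0.1708]
eef_rot: [180.0, -0.0, -1.5]
force: [0.5, -0.0, -0.4]
gripper_width: 0.0768
grip_force: 0.0
```

>>> jog_arm(
  rows=[0,0,-1,0,0,0,0.1,0,0,-2.5,0,0,0,0.1,0,0,-4,0,0,0,0.1,0,0,-7,0,0,0,0.1,0,0,-10,0,0,0,0.1,0,0,-13,0,0,0,0.1,-8,15,-13,0,0,3,0.3,-8,31,-13,0,0,3,0.5,-8,31,-13,0,0,3,0.5,-8,31,-13,0,0,3,0.5,-8,31,-13,0,0,3,0.5,-8,31,-13,0,0,3,0.5,-8,31,-13,0,0,3,0.5,-8,31,-13,0,0,3,0.5,-8,31,-13,0,0,3,0.5,-8,31,-13,0,0,3,0.5,-8,31,-13,0,0,3,0.5],
)

```text
t: 17.65
eef_pos: [0.456, -0.1765, 0.3014]
eef_rot: [-180.0, -0.0, -4.6]
force: [0.8, 0.8, 0.0]
gripper_width: 0.0424
grip_force: 0.0
```

```bash
python3 - <<'E'
from h import *
c=shot('side','s9'); shot('top','t9')
from g import to
to((494,-188,300,-4.6),(494,-188,175,-4.6))
a=c['color'][150:350,190:450,::-1]; cv2.imwrite('pics/s9c.png',cv2.resize(a,(780,600),interpolation=2))
E
python3 m.py t9
```

```text
t 17.75 pos [ 456.3 -175.7  301.1] rot [-1.7999e+02 -2.0000e-02 -4.4900e+00] F [ 0.66 -0.34 -0.21] w 42.5 j [  2.   0. -15.  -0. -74.  83.]
(494, -188, 300, -4.6) -> [3.85, 0.93, 0.11] [-0.0, -0.0, 0.1]
(494, -188, 175, -4.6) -> [3.85, 0.93, 12.61] [-0.0, -0.0, 0.1]
t9 a board top 246 [ 620.9 -174.4] [69.1 18.8] 85.15103912353516
a steel 0
t9 b board top 239 [639.4 154.6] [68.8 19.4] 87.85328674316406
b steel 87
[]Traceback (most recent call last):
  File "m.py", line 23, in <module>
    ln=cv2.fitLine((q[:,:2]*1000).astype(np.float32),cv2.DIST_HUBER,0,.01,.01).ravel(); print('line',ln.round(3))
       ~~~~~~~~~~~^^^^^^^^^^^^^^^^^^^^^^^^^^^^^^^^^^^^^^^^^^^^^^^^^^^^^^^^^^^^
cv2.error: OpenCV(4.12.0) /io/opencv/modules/imgproc/src/linefit.cpp:50: error: (-215:Assertion failed) count > 0 in function 'fitLine2D_wods'
```

View pics/s9c.png

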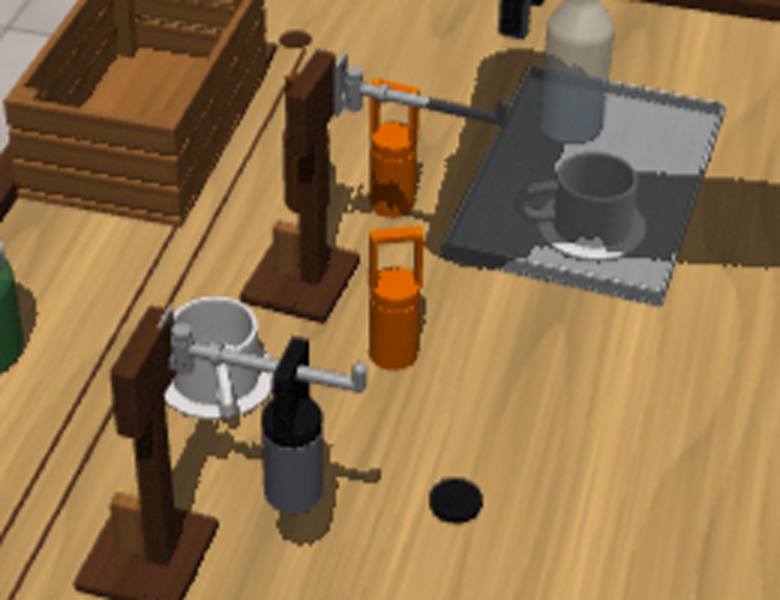

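Picture: the case hangs on arm b (crop px 292,440) clear of collar and lip, and arm a is empty and still out. Straddle arm a now.

>>> jog_arm(
  rows=[3.8,0.9,0,0,0,0,0.5,3.8,0.9,0,0,0,0,0.5,3.8,0.9,3,0,0,0,0.5,3.8,0.9,6,0,0,0,0.5,3.8,0.9,8,0,0,0,0.5,3.8,0.9,10,0,0,0,0.5,3.8,0.9,11.5,0,0,0,0.5,3.8,0.9,12.6,0,0,0,0.5,3.8,0.9,12.6,0,0,0,0.5],
)

```text
t: 18.5
eef_pos: [0.4922, -0.187, 0.1724]
eef_rot: [-180.0, 0.2, -4.4]
force: [0.3, 0.6, 0.1]
gripper_width: 0.0429
grip_force: 0.0
```

```bash
python3 -c "
from g import *
arc((592.5,-197),100,[175,175]+list(range(172,101,-4)),[-6,-12]+[-16]*30,174.5)"
```

```text
pos [ 492.2 -187.   172.4] F [0.28 0.59 0.13] rot [-180.     0.2   -4.4]
[0.1, -0.5, -0.2, 0, 0, 1.0, 0.5], [0.1, -1.1, -0.2, 0, 0, 1.0, 0.5], [0.2, -2.0, -0.2, 0, 0, 4.0, 0.5], [0.4, -2.7, -0.2, 0, 0, 8.0, 0.5], [0.6, -3.3, -0.2, 0, 0, 12.0, 0.5], [0.9, -4.0, -0.2, 0, 0, 16.0, 0.5], [1.2, -4.6, -0.2, 0, 0, 20.0, 0.5], [1.5, -5.2, -0.2, 0, 0, 24.0, 0.5], [2.0, -5.8, -0.2, 0, 0, 28.0, 0.5], [2.4, -6.4, -0.2, 0, 0, 32.0, 0.5], [2.9, -6.9, -0.2, 0, 0, 36.0, 0.5], [3.4, -7.4, -0.2, 0, 0, 40.0, 0.5], [3.9, -7.8, -0.2, 0, 0, 44.0, 0.5], [4.5, -8.2, -0.2, 0, 0, 48.0, 0.5], [5.1, -8.6, -0.2, 0, 0, 52.0, 0.5], [5.7, -8.9, -0.2, 0, 0, 56.0, 0.5], [6.4, -9.2, -0.2, 0, 0, 60.0, 0.5], [7.1, -9.4, -0.2, 0, 0, 64.0, 0.5], [7.7, -9.6, -0.2, 0, 0, 68.0, 0.5], [8.4, -9.8, -0.2, 0, 0, 72.0, 0.5],
```

>>> jog_arm(
  rows=[0.1,-0.5,0,0,0,1,0.5,0.1,-1.1,0,0,0,1,0.5,0.2,-2,0,0,0,4,0.5,0.4,-2.7,0,0,0,8,0.5,0.6,-3.3,0,0,0,12,0.5,0.9,-4,0,0,0,16,0.5,1.2,-4.6,0,0,0,20,0.5,1.5,-5.2,0,0,0,24,0.5,2,-5.8,0,0,0,28,0.5,2.4,-6.4,0,0,0,32,0.5,2.9,-6.9,0,0,0,36,0.5,3.4,-7.4,0,0,0,40,0.5,3.9,-7.8,0,0,0,44,0.5,4.5,-8.2,0,0,0,48,0.5,5.1,-8.6,0,0,0,52,0.5,5.7,-8.9,0,0,0,56,0.5,6.4,-9.2,0,0,0,60,0.5,7.1,-9.4,0,0,0,64,0.5,7.7,-9.6,0,0,0,68,0.5,8.4,-9.8,0,0,0,72,0.5],
)

```text
t: 20.17
eef_pos: [0.5847, -0.0967, 0.1756]
eef_rot: [180.0, -0.0, -76.6]
force: [-1.6, -1.8, -0.6]
gripper_width: 0.0425
grip_force: 1.0
```

```bash
python3 -c "
from g import *
arc((592.5,-197),100,[102,99,97,95,93,91,89,87,85],[-16]*30,174.5)"
```

```text
pos [584.7 -96.7 175.6] F [-1.61 -1.81 -0.61] rot [180.   -0.  -76.6]
[-0.0, -0.3, 0.1, 0, 0, 1.0, 0.5], [0.1, -0.8, 0.1, 0, 0, 4.0, 0.5], [0.2, -1.1, 0.1, 0, 0, 6.0, 0.5], [0.3, -1.5, 0.1, 0, 0, 8.0, 0.5], [0.4, -1.8, 0.1, 0, 0, 10.0, 0.5], [0.5, -2.1, 0.1, 0, 0, 12.0, 0.5], [0.6, -2.5, 0.1, 0, 0, 14.0, 0.5], [0.8, -2.8, 0.1, 0, 0, 16.0, 0.5], [1.0, -3.1, 0.1, 0, 0, 18.0, 0.5],
```

>>> jog_arm(
  rows=[0,-0.4,0,0,0,2,0.5,0.1,-0.8,0,0,0,4,0.5,0.2,-1.1,0,0,0,6,0.5,0.3,-1.5,0,0,0,8,0.5,0.4,-1.8,0,0,0,10,0.5,0.5,-2.1,0,0,0,12,0.5],
)

```text
t: 20.67
eef_pos: [0.6062, -0.0966, 0.1755]
eef_rot: [180.0, -0.0, -88.6]
force: [-2.0, -2.6, 0.5]
gripper_width: 0.0427
grip_force: 1.0
```

>>> jog_arm(
  rows=[0,-0.15,0,0,0,1,0.5,0,-0.3,0,0,0,2,0.5],
)

```text
t: 20.83
eef_pos: [0.6093, -0.0967, 0.1754]
eef_rot: [180.0, -0.0, -90.5]
force: [-2.7, -1.3, 0.6]
gripper_width: 0.0426
grip_force: 0.9
```

>>> jog_arm(
  rows=[0,-0.15,0,0,0,1,0.5,0,-0.3,0,0,0,2,0.5],
)

```text
t: 21.0
eef_pos: [0.6124, -0.097, 0.1751]
eef_rot: [-180.0, -0.0, -92.6]
force: [-1.7, -1.0, 1.7]
gripper_width: 0.0428
grip_force: 0.9
```

>>> jog_arm(
  rows=[0,-0.1,0,0,0,1,0.5,0,-0.2,0,0,0,2,0.5],
)

```text
t: 21.17
eef_pos: [0.6143, -0.0973, 0.1749]
eef_rot: [-180.0, 0.0, -94.6]
force: [-1.5, -0.3, 0.6]
gripper_width: 0.0428
grip_force: 0.9
```

>>> jog_arm(
  rows=[0,-0.1,0,0,0,0,0.5,0,-0.1,0,0,0,0,0.5],
)

```text
t: 21.33
eef_pos: [0.6155, -0.0973, 0.1748]
eef_rot: [-180.0, 0.0, -94.5]
force: [-1.4, -0.5, 0.5]
gripper_width: 0.0428
grip_force: 0.6
```

>>> jog_arm(
  rows=[0,-0.1,0,0,0,0,0.5,0,-0.1,0,0,0,0,0.5],
)

```text
t: 21.5
eef_pos: [0.6164, -0.0974, 0.1748]
eef_rot: [-180.0, 0.0, -94.5]
force: [-1.0, 0.8, 1.4]
gripper_width: 0.0426
grip_force: 0.7
```

>>> jog_arm(
  rows=[0,-0.1,0,0,0,0,0.5,0,-0.1,0,0,0,0,0.5],
)

```text
t: 21.67
eef_pos: [0.6174, -0.0974, 0.1748]
eef_rot: [-180.0, 0.0, -94.5]
force: [-1.5, 1.2, 1.8]
gripper_width: 0.0427
grip_force: 0.8
```

>>> jog_arm(
  rows=[0,-0.1,0,0,0,0,0.5,0,-0.1,0,0,0,0,0.5],
)

```text
t: 21.83
eef_pos: [0.6175, -0.0975, 0.1746]
eef_rot: [179.9, 0.0, -94.5]
force: [-4.4, 1.5, 2.2]
gripper_width: 0.0429
grip_force: 2.5
```

>>> jog_arm(
  rows=[0,-0.1,0,0,0,0,0.5,0,-0.1,0,0,0,0,0.5],
)

```text
t: 22.0
eef_pos: [0.6176, -0.0976, 0.1745]
eef_rot: [179.8, 0.0, -94.6]
force: [-7.4, 3.3, 4.6]
gripper_width: 0.0428
grip_force: 4.1
```

>>> jog_arm(
  rows=[0,-0.1,0,0,0,0,0.5,0,-0.1,0,0,0,0,0.5],
)

```text
t: 22.17
eef_pos: [0.6176, -0.0976, 0.1744]
eef_rot: [179.7, -0.0, -94.6]
force: [-11.8, 3.8, 6.0]
gripper_width: 0.043
grip_force: 5.7
```

At the stop with about 12 N normal to the bar. Hold it.

>>> jog_arm(
  rows=[0,0,0,0,0,0,0.5,0,0,0,0,0,0,0.5,0,0,0,0,0,0,0.5,0,0,0,0,0,0,0.5],
)

```text
t: 22.5
eef_pos: [0.6176, -0.0976, 0.1744]
eef_rot: [179.7, 0.0, -94.6]
force: [-10.1, 4.4, 6.0]
gripper_width: 0.0427
grip_force: 5.6
```

>>> jog_arm(
  rows=[0,0,0,0,0,0,0.5,0,0,0,0,0,0,0.5,0,0,0,0,0,0,0.5,0,0,0,0,0,0,0.5],
)

```text
t: 22.83
eef_pos: [0.6176, -0.0976, 0.1744]
eef_rot: [179.7, 0.0, -94.6]
force: [-10.4, 3.1, 7.2]
gripper_width: 0.0422
grip_force: 5.6
```

A little more along the normal and less downward drag, then hold again.

>>> jog_arm(
  rows=[0,-0.02,-0.05,0,0,0,0.5,0,-0.04,-0.1,0,0,0,0.5,0,-0.04,-0.1,0,0,0,0.5,0,-0.04,-0.1,0,0,0,0.5],
)

```text
t: 23.17
eef_pos: [0.6176, -0.0976, 0.1745]
eef_rot: [179.6, 0.0, -94.6]
force: [-9.9, 2.3, 2.1]
gripper_width: 0.0427
grip_force: 5.2
```

>>> jog_arm(
  rows=[0,0,0,0,0,0,0.5,0,0,0,0,0,0,0.5,0,0,0,0,0,0,0.5,0,0,0,0,0,0,0.5],
)

```text
t: 23.5
eef_pos: [0.6176, -0.0976, 0.1745]
eef_rot: [179.6, 0.0, -94.6]
force: [-9.3, 3.7, 0.9]
gripper_width: 0.0427
grip_force: 5.2
```

>>> jog_arm(
  rows=[0,0,0,0,0,0,0.5,0,0,0,0,0,0,0.5,0,0,0,0,0,0,0.5,0,0,0,0,0,0,0.5],
)

```text
t: 23.83
eef_pos: [0.6176, -0.0976, 0.1745]
eef_rot: [179.6, 0.0, -94.6]
force: [-10.5, 2.8, 0.8]
gripper_width: 0.043
grip_force: 5.2
```

Normal force is about 10.2 N. Add about 0.5 mm.

>>> jog_arm(
  rows=[0,-0.03,0,0,0,0,0.5,0,-0.06,0,0,0,0,0.5,0,-0.06,0,0,0,0,0.5,0,-0.06,0,0,0,0,0.5],
)

```text
t: 24.17
eef_pos: [0.6176, -0.0976, 0.1745]
eef_rot: [179.6, 0.0, -94.6]
force: [-11.3, 3.4, 4.3]
gripper_width: 0.0427
grip_force: 6.2
```

>>> jog_arm(
  rows=[0,0,0,0,0,0,0.5,0,0,0,0,0,0,0.5,0,0,0,0,0,0,0.5,0,0,0,0,0,0,0.5],
)

```text
t: 24.5
eef_pos: [0.6176, -0.0976, 0.1745]
eef_rot: [179.6, 0.0, -94.6]
force: [-12.1, 3.5, 3.3]
gripper_width: 0.0424
grip_force: 6.2
```

>>> jog_arm(
  rows=[0,0,0,0,0,0,0.5,0,0,0,0,0,0,0.5,0,0,0,0,0,0,0.5,0,0,0,0,0,0,0.5],
)

```text
t: 24.83
eef_pos: [0.6176, -0.0976, 0.1745]
eef_rot: [179.6, 0.0, -94.6]
force: [-12.4, 3.3, 3.7]
gripper_width: 0.0427
grip_force: 6.2
```

About 12 N held steadily for over 0.6 s. Release, centre, rise.

>>> jog_arm(
  rows=[0,0.2,0,0,0,0,0.5,0,0.5,0,0,0,0,0.5,0,1,0,0,0,0,0.5,0,1.6,0,0,0,0,0.5,0,1.6,0,0,0,0,0.5,0,1.6,-3,0,0,0,0.5,0,1.6,-6,0,0,0,0.5,0,1.6,-9,0,0,0,0.5,0,1.6,-12.5,0,0,0,0.5,0,15,-12.5,0,0,0,0.5,0,15,-12.5,0,0,0,0.5,0,15,-12.5,0,0,0,0.5,0,15,-12.5,0,0,0,0.5,0,15,-12.5,0,0,0,0.5],
)

```text
t: 26.0
eef_pos: [0.4694, -0.0861, 0.3024]
eef_rot: [-179.8, 0.1, -94.5]
force: [-0.5, 0.2, -0.8]
gripper_width: 0.0429
grip_force: 0.0
```

```bash
python3 - <<'E'
from h import *
c=shot('side','s10');shot('top','t10')
a=c['color'][150:350,190:450,::-1]; cv2.imwrite('pics/s10c.png',cv2.resize(a,(780,600),interpolation=2))
s=r.state();print(s['t'],s['eef_pos'],s['force'])
for f in('s9','s10'):
    c=load(f);P=pts(c);hsv=cv2.cvtColor(c['color'],cv2.COLOR_RGB2HSV)
    m=(c['depth']>0)&(hsv[...,2]<110)&(hsv[...,1]<80)&(abs(P[...,0]-.545)<.03)&(abs(P[...,1]-.135)<.03)&(P[...,2]>.03)&(P[...,2]<.15)
    q=P[m]*1000; print(f,q.mean(0).round(1),np.percentile(q[:,2],2).round(1))
E
python3 m.py s10
```

```text
26.1 [ 0.47194649 -0.08596748  0.30178745] [0.45642602 0.40565041 0.05132116]
s9 [539.9 147.7 114.8] 81.2
s10 [539.8 147.5 114.9] 80.9
s10 a board top 141 [ 620.2 -176.2] [79.2 21.7] 81.21932983398438
a steel 260
s10 b board top 225 [639.5 156.4] [75.6 19.7] 88.29093933105469
b steel 475
[[585, -192, 204], [588, -195, 207], [591, -195, 215], [592, -155, 201], [594, -136, 199], [595, -175, 201], [596, -153, 207], [597, -192, 207], [598, -85, 209], [599, -154, 203], [601, -143, 202], [602, -199, 225], [603, -194, 225], [604, -188, 220], [606, -187, 220]]
line [ 5.80000e-02  9.98000e-01  5.96698e+02 -1.35772e+02]
[[548, 113, 208], [616, 127, 201], [583, 130, 203], [576, 132, 204], [628, 133, 209], [592, 134, 202], [619, 135, 210], [514, 136, 207], [579, 136, 199], [616, 137, 204], [595, 137, 201], [576, 138, 201], [598, 139, 207], [546, 144, 212], [548, 153, 203]]
line [ 1.00000e+00 -2.10000e-02  5.62158e+02  1.35771e+02]
```

View pics/s10c.png

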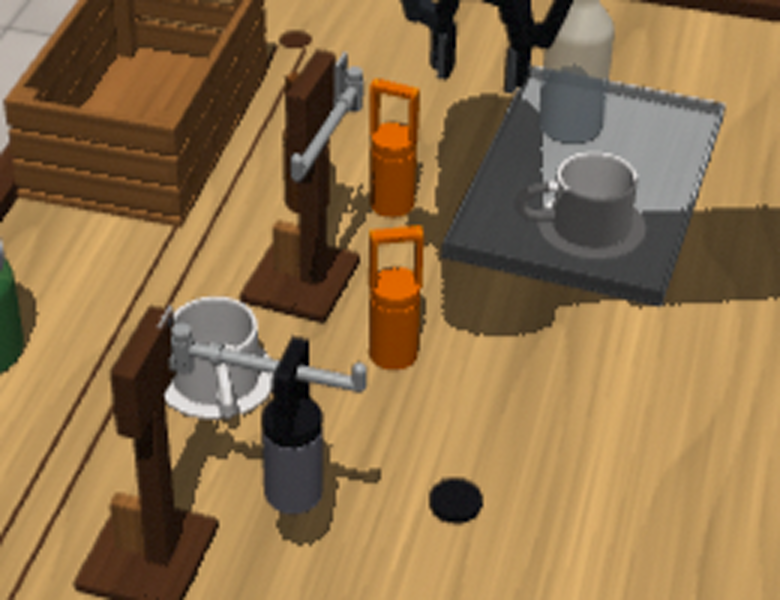

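Picture: arm a is folded flat (tip at crop px 300,165), the case hangs still on the extended arm b (292,440), and everything else is in place. I'm handing it in.

```bash
python3 -c "
from plant import finish_job
print(finish_job())"
```

```text
the job is handed in; nothing more can be done
None
```

Handed in at about 26 s: the case hangs still on the fully unfolded arm, the emptied arm was folded and pressed to its stop at about 12 N for over half a second, the highest force I read on either arm was about 14 N, and the last picture shows nothing else moved.

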